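# Refit the flush knob on the watering valve and hold it down

### The arm

A 7-joint arm with a two-finger parallel gripper is mounted at the origin on the work surface. World frame = base frame: x ahead of the robot, y to its left, z up, the work surface at z = 0. Lengths are in m, angles in rad, forces in N, time in s.
With the tool pointing down it reaches from about 0.425 to 0.95 m from the base axis. Payload 4.7 kg.
Tool frame: the origin (TCP) lies at the very end of the fingers, on their centre line; the grasp point (between the pads) lies 19 mm behind it (bot.hold_point_z is the distance from the TCP to the grasp point, in m); z points along the fingers, y is the line along which they close (so a half turn about z gives the same grasp; the last joint's range is limited). The gripper opens to 85 mm and grips with 20 to 120 N. Pads are 22 mm wide; open, the fingers measure 114 mm over their backs; the gripper's body (76 mm by 85 mm) begins 54 mm behind the grasp point. The pads swing forward as they close: fully open they stand 13 mm farther back than shut.
Start: joints at [-1.356, 0.469, -0.049, 1.532, 0.024, 1.141, -0.082], TCP at [0.163, 0.655, 0.231] pointing down, gripper open.
Joint ranges: [-2.59, 2.59], [-0.33, 1.99], [-1.39, 1.29], [0.1, 2.45], [-1.04, 4.18], [0.21, 1.99], [-2.66, 2.66]. Speed limits (rad/s): [2.57, 2.57, 3.14, 3.14, 3.14, 3.14, 3.14].

### API

Orientations are given as a unit quaternion [w, x, y, z].
In Python, from workcell import bot gives the robot as it stands.
- The arm moves only by the tool move_arm, never from a script. Its argument "commands" is a list of rows, each a list of 7 numbers: the shift along the tool's x, y, z normalised to -1 to 1, where 1 is 1000 mm, then the turn, a rotation vector about the tool's x, y, z normalised to -1 to 1, where 1 is 1.5 rad, then the closure, from -1 (fully open) to 1 (shut). A call has 1 to 8 rows; each row is the pose to reach, as a shift and turn from the pose commanded when the call began, along the tool's axes at that moment; what a row does not reach only later rows make up. A row lasts 1/10 s, in which the tool goes at most 50 mm and 8.59 degrees, less where a joint would pass 70% of its speed; a pose out of reach is approached as far as the arm can. A call with a number of a shift or a turn outside -1 to 1 is refused whole. A call with a gripper value outside its range is refused whole. The fingers move at their own pace and stop on an object; "newtons" is the grip in N (left out, the last holds). Time passes only in rows, so rows that repeat a pose let the fingers close. It gives the time, the measured TCP pose, the force, the opening and the grip force at its end, in the units of the state.
- bot.get_state(): the state, without advancing time (a new reading comes with each control period).
- bot.get_image(name): name is "side" or "top"; returns the picture (384x512x3 uint8, blue, green, red); there is no depth.
- bot.camera_params(name): a dict with "camera_matrix" (3x3 intrinsics, pixels), "dist_coeffs" ([k1, k2, p1, p2, k3] as OpenCV has them; the pictures are not rectified), "R" (3x3) and "t" (3): a world point X has camera coordinates R X + t. Camera axes: x right, y down, z forward; pixel columns grow to the right and rows downward; lengths in m; the calibration is good to about 2 mm. A picture is of the moment at which its call begins. camera_params takes no time and is no camera call.
- bot.close_job(): hands the job in; it is judged then, once.
The state is a dict: "t": time; "joint_positions": joint angles; "qvel": joint speeds; "joint_torque": joint torques, N m; "eef_pos": TCP position; "orientation": TCP orientation; "contact_force": force on the tool from outside, world axes, zero at the start; "moment": the same for the moment, N m; "finger_gap": finger opening in m; "grip_force": force on a finger pad.
Only numpy, scipy, OpenCV 4.12 (cv2) and the standard library are available. Lean on these libraries where they do the work, as an engineer would, in place of code of your own. Each camera call takes 0.05 s, during which the arm holds its last target. There are 200 camera calls.

### The job

The knob has come off the garden watering valve on the potting bench. First swing the valve's cam lever all the way over to its open stop, so that its tongue no longer blocks the stem; then pick up the knob, turn it so that its nose points the same way as the flat of the D-shaft, push it fully home on the shaft and press on until the stem is all the way down. Finish while still holding the knob down with the gripper (the spring lifts it otherwise), the lever left open, and leave the pot, bowl and trowel where they are.

Things in the scene. Friction and masses are not known exactly. Their poses are not given: they have to be found in the camera images.
- knob: Loose grey plastic knob, about 60 g, standing on the bench, bore down. Origin: centre of its underside, z up. 12-sided skirt 41 mm across, up to 23 mm. A tapered nose juts from the skirt on the +x side to 31 mm from the axis (12 to 23 mm up). D-bore in the underside: 19 mm deep, 24.4 mm across, its flat on the nose (+x) side, 4.2 mm from the axis.
- knob_bar (a point): Centre of the top of the knob's grip bar, on the knob's axis, 45 mm above its underside; axes as the knob's. The bar is 38 mm long (x), 14 mm wide (y), 22 mm tall, standing on the skirt's flat top (23 mm up).
- knob_nose (a point): Tip of the knob's nose, 31 mm from the knob's axis, 17.5 mm above its underside.
- shaft_seat (a point): Centre of the top of the brass collar on the valve's stem, where the knob's underside comes to rest: 60 mm above the bench, goes down with the stem; z up, x towards the shaft's flat. Collar 40 mm across, 5 mm thick, with a pointed lug to 30 mm from the axis on the same +x side.
- shaft_top (a point): Centre of the top of the solid brass D-shaft, 18 mm above shaft_seat, same axes. 22 mm in diameter, its flat 3 mm from the axis on the +x side; the top 2.5 mm is bevelled by about 2 mm. The shaft slides down but does not turn.
- stem (a joint): How far the spring-loaded stem is pressed down, m: 0 up, 0.008 at the bottom stop. Takes about 3 N to start and 8 N to reach the stop, then it is rigid; springs back up when let go. It cannot go down while the lever's tongue is under the collar.
- lever (a joint): Angle of the flat steel cam lever about its upright axis, rad: 0 locked (tongue under the stem's collar), grows anticlockwise seen from above, to the open stop at 1.3. Starts locked or nearly (up to 0.12). The stem is free beyond about 0.4. Stays where it is left; about 1 N at the post moves it.
- lever_pivot (a point): Top of the lever's pivot boss (24 mm across), on the lever's turning axis, 68 mm above the bench, 70 mm from the shaft's axis. The grey valve housing is 90 x 150 mm, its top 45 mm above the bench, fixed to it.
- lever_post (a point): Centre of the top end of the upright black round post (14 mm diameter) on the lever's outer end, 60 mm from the turning axis; top 93 mm above the bench, free from there down to the flat lever arm (14 mm wide) at 64 mm. The tongue points the opposite way.
- pot: Clay flower pot, 92 mm across, 75 mm high, loose; origin under its centre. To be left alone.
- bowl: White ceramic mixing bowl, 150 mm across, 60 mm high, loose; origin under its centre. To be left alone.
- trowel: Stainless trowel with a wooden handle, 315 mm long, lying along its x (blade +x, from 0 to 165 mm; handle -x, to -150 mm), loose; origin at the neck on the bench. To be left alone.
Things that resemble listed ones, but are neither listed nor needed, are in the scene too. Of the things that look like the knob, the smaller one is meant. Of the things that look like the part that bears shaft_seat, the smaller one is meant.

How it is judged:
By the outcome, as a careful person would: the job done as asked, in the order asked, and still so for the second after the job is handed in, while the arm keeps its last pose, push and grip.
It also fails if it takes over 54 s, if anything falls off the work surface, if the arm or the gripper's body presses on something with over 40 N, if the wrist force passes 120 N, or if a joint passes its speed limit or range.

## Working session

There is one attempt and no reset: what is moved stays moved. The work goes in short steps, Python scripts to look and compute and a tool call to move; the robot and the scene stay as the last step left them, time stands still between calls to the robot, and variables do not carry over. Pictures are saved under pics/ and viewed, at most 10 in all, crops included, and the job is handed in when it is done.

Besides the shell and the picture viewer there is one more tool, called after "Call:" by a JSON object that holds its "api" and its "payload". move_arm: Moves the arm, as the interface text tells. Scaled input: -1 to 1 covers 1000 mm each way for a shift and 1.5 rad each way for a turn. Its arguments: {"type":"object","properties":{"commands":{"type":"array","items":{"type":"array","items":{"type":"number"}}},"newtons":{"type":"number"}},"required":["commands"]}

```bash
mkdir -p pics
python3 - <<'E'
from workcell import bot
import cv2
for n in("top","side"):
    cv2.imwrite(f"pics/{n}0.png",cv2.resize(bot.get_image(n),(800,600)) )
    p=bot.camera_params(n);print(n,p)
print(bot.get_state(),bot.hold_point_z)
E
```

```text
top {'camera_matrix': array([[431.87824286,   0.        , 254.65842884],
       [  0.        , 431.87824286, 189.93633379],
       [  0.        ,   0.        ,   1.        ]]), 'dist_coeffs': array([-0.09954556,  0.        ,  0.        ,  0.        ,  0.        ]), 'R': array([[-0.02674248, -0.99962592,  0.00573184],
       [-0.99531863,  0.02609365, -0.09305883],
       [ 0.09287446, -0.00819363, -0.99564411]]), 't': array([-0.05346465,  0.52296937,  1.40745412])}
side {'camera_matrix': array([[416.93313185,   0.        , 251.41990862],
       [  0.        , 416.93313185, 193.84968953],
       [  0.        ,   0.        ,   1.        ]]), 'dist_coeffs': array([0.02955046, 0.        , 0.        , 0.        , 0.        ]), 'R': array([[ 0.81352447, -0.58146939,  0.00844307],
       [-0.3820641 , -0.54537261, -0.74605344],
       [ 0.43841186,  0.60370694, -0.66583254]]), 't': array([-0.45570051,  0.23464915,  0.92663234])}
{'t': 0.1, 'joint_positions': array([-1.35589026,  0.46941181, -0.04864363,  1.53358344,  0.02410698,
        1.1409925 , -0.08230435]), 'qvel': array([ 0.00027619, -0.00240223, -0.00201507, -0.00204863, -0.00139498,
       -0.0020234 ,  0.0012548 ]), 'joint_torque': array([ 3.79655630e-04, -5.11513424e+01, -4.73209948e-02, -2.38388622e+01,
        1.07597967e-02,  4.37346840e-03, -2.45654991e-05]), 'eef_pos': array([0.16277593, 0.65453452, 0.23032831]), 'orientation': array([-8.65744853e-05,  1.21565946e-01,  9.92582945e-01, -9.00442343e-04]), 'contact_force': array([-0.47086294,  0.02423615, -0.04156255]), 'moment': array([ 8.58464858e-05, -1.46595644e-04,  6.80094461e-03]), 'grip_force': 0.0, 'finger_gap': 0.08556350669674746} 0.0187
```

View pics/top0.png

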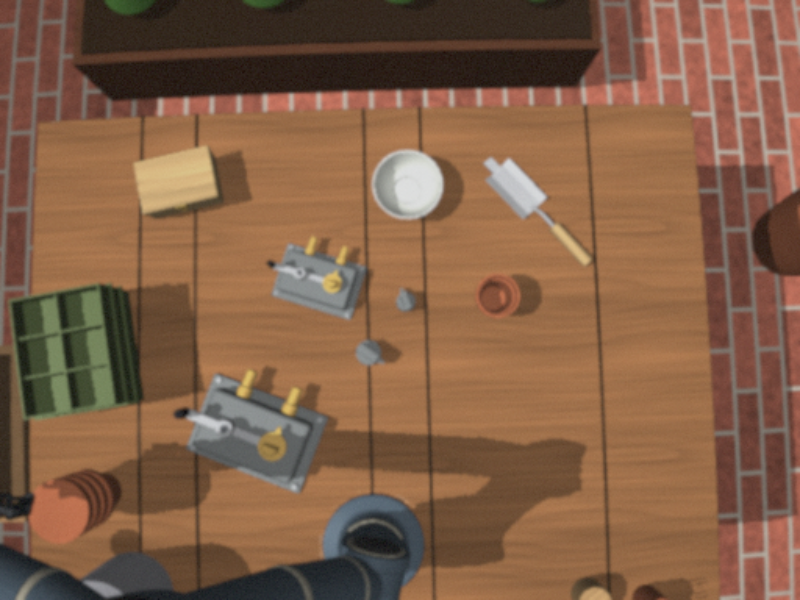

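View pics/side0.png

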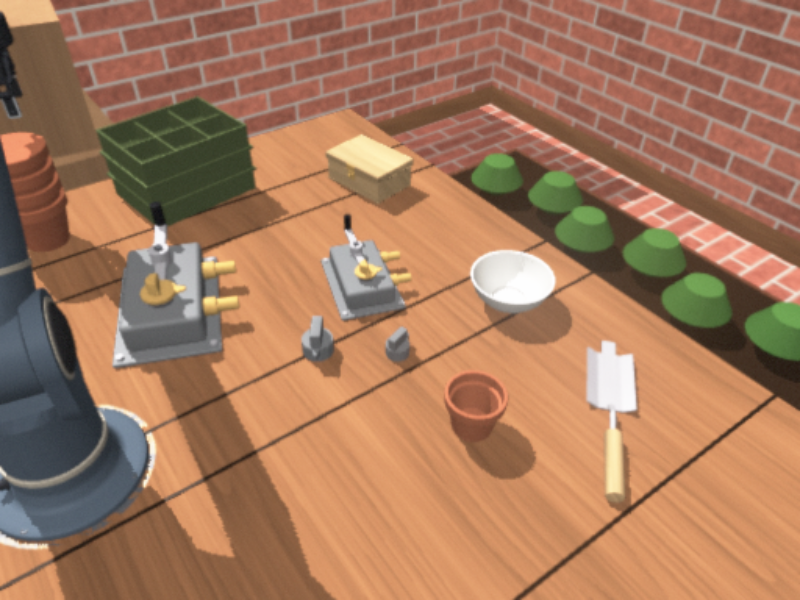

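Valve candidates in the 800x600 top view are (320,280) and (258,432). The one at (320,280) fits because it is the smaller. Knob candidates are (405,298) and (369,352); the one at (405,298) fits for the same reason. In the side view these are the valve at (363,275) and the knob at (399,344). I'll confirm with one enlarged composite crop.

```bash
cat > h.py <<'E'
import numpy as np, cv2
from workcell import bot
from scipy.optimize import least_squares
P={n:bot.camera_params(n) for n in("top","side")}
def proj(n,X):
    p=P[n];return cv2.projectPoints(np.atleast_2d(np.array(X,float)),cv2.Rodrigues(p["R"])[0],p["t"],p["camera_matrix"],p["dist_coeffs"])[0][:,0]
def ray(n,uv,z):
    "world point at height z seen at pixel uv"
    p=P[n];u=cv2.undistortPoints(np.array([[uv]],float),p["camera_matrix"],p["dist_coeffs"])[0,0]
    d=p["R"].T@np.r_[u,1];c=-p["R"].T@p["t"];return c+d*(z-c[2])/d[2]
def crop(im,x0,y0,w,h,s): return cv2.resize(im[y0:y0+h,x0:x0+w],None,fx=s,fy=s,interpolation=cv2.INTER_CUBIC)
E
python3 - <<'E'
from h import *
t,s=bot.get_image("top"),bot.get_image("side")
cv2.imwrite("pics/rawt.png",t);cv2.imwrite("pics/raws.png",s)
a=crop(t,165,145,110,65,7); b=crop(s,200,130,80,105,5)
a=crop(t,165,145,110,82,3.63); b=crop(s,195,130,80,105,5)
a=crop(t,168,145,105,65,7.4)[:300];a=crop(t,168,147,104,60,7.6) 
b=crop(s,195,132,75,100,1)
cv2.imwrite("pics/c1.png",a);print(a.shape)
c=crop(s,195,132,75,100,6);cv2.imwrite("pics/c2.png",c);print(c.shape)
E
```

```text
(456, 790, 3)
(600, 450, 3)
```

View pics/c1.png

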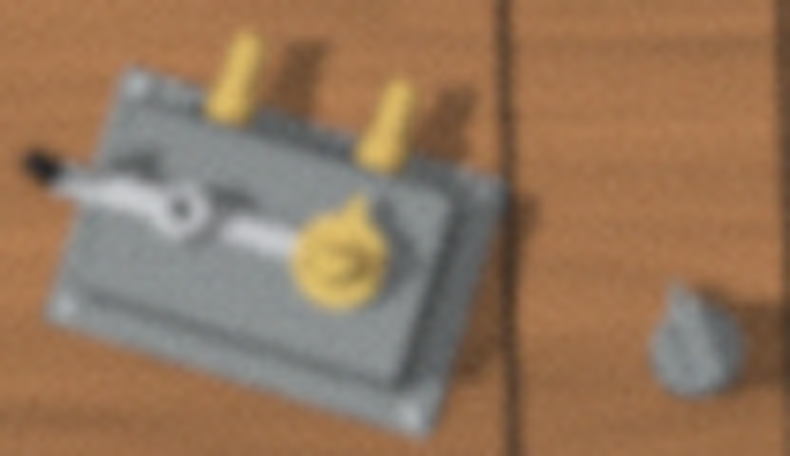

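View pics/c2.png

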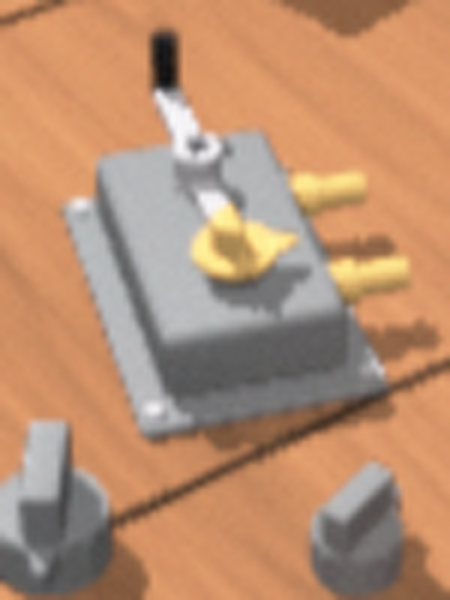

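The crops confirm the smaller valve and knob.
- **Top crop:** post top (38,163), pivot (183,207), collar (343,258), lug tip (360,198), knob (697,343) with nose tip (678,285).
- **Side crop:** post top (165,38), pivot (198,146), lug tip (297,240), collar about (236,250), knob bar top about (360,495).

Run:
```python
from h import *
T=lambda u,v:(168+(u+.5)/7.6-.5,147+(v+.5)/7.6-.5)
S=lambda u,v:(195+(u+.5)/6-.5,132+(v+.5)/6-.5)
L=[("post",.093,T(38,163),S(165,35)),("pivot",.068,T(183,208),S(198,146)),("collar",.060,T(342,260),S(236,252)),("lug",.0575,T(360,197),S(298,240)),
("bar",.045,T(697,338),S(361,495)),("nose",.0175,T(676,283),None)]
for n,z,t,s in L: print(n,ray("top",t,z).round(4), s and ray("side",s,z).round(4))
# skirt silhouette of the knob and collar by colour
t,s=cv2.imread("pics/rawt.png"),cv2.imread("pics/raws.png")
for n,im in(("top",t),("side",s)):
    hsv=cv2.cvtColor(im,cv2.COLOR_BGR2HSV)
    for nm,m in(("grey",(hsv[...,1]<75)),("brass",(hsv[...,1]>110)&(hsv[...,0]>18)&(hsv[...,0]<32)&(hsv[...,2]>120))):
        k,l,st,c=cv2.connectedComponentsWithStats(m.astype(np.uint8))
        for i in range(1,k):
            x,y,w,h,a=st[i]
            if 30<a<4000 and 165<x<280 and 130<y<240: print(n,nm,st[i],c[i].round(2))
```

```text
post [0.5918 0.1924 0.093 ] [0.5922 0.1964 0.093 ]
pivot [0.5746 0.1352 0.068 ] [0.5731 0.1386 0.068 ]
collar [0.5514 0.0686 0.06  ] [0.5481 0.0683 0.06  ]
lug [0.5787 0.0606 0.0575] [0.5787 0.0617 0.0575]
bar [ 0.5154 -0.0821  0.045 ] [ 0.5102 -0.0839  0.045 ]
nose [ 0.5424 -0.0741  0.0175] None
top grey [ 172  156   63   49 1788] [202.8  180.03]
top grey [253 185  13  15 135] [259.18 192.17]
top grey [228 217  18  17 228] [235.96 225.52]
top brass [196 152   6  11  47] [198.72 157.32]
top brass [215 158   8  11  47] [218.7  163.68]
top brass [207 175  11  12  96] [212.49 180.65]
side grey [ 205  138   55   67 1768] [229.94 178.69]
side grey [193 202  21  29 425] [202.76 217.99]
side grey [247 209  15  22 260] [254.48 220.69]
side brass [244 161  12   4  34] [249.32 162.21]
side brass [251 175  12   4  36] [256.25 176.5 ]
```

```bash
cat > fit.py <<'E'
from h import *
from scipy.optimize import minimize
def circ(r,z,n=48,ph=0): a=np.arange(n)*2*np.pi/n+ph;return np.c_[r*np.cos(a),r*np.sin(a),np.full(n,z)]
def box(x,y,z0,z1): return np.array([[i*x/2,j*y/2,k] for i in(-1,1) for j in(-1,1) for k in(z0,z1)])
KNOB=[np.r_[circ(.0205/np.cos(np.pi/12),0,12,np.pi/12),circ(.0205/np.cos(np.pi/12),.023,12,np.pi/12)],
 np.array([[.017,s*.008,z] for s in(-1,1) for z in(.012,.023)]+[[.031,s*.0015,z] for s in(-1,1) for z in(.012,.023)]),box(.038,.014,.023,.045)]
STEM=[np.r_[circ(.02,.055),circ(.02,.060)],np.array([[.014,s*.0125,z] for s in(-1,1) for z in(.055,.06)]+[[.03,0,z] for z in(.055,.06)]),
 np.array([p for p in np.r_[circ(.011,.06),circ(.009,.078)] if p[0]<=.0035])]
def cover(n,M,x,y,a,box,z=0,ss=16):
    x0,y0,w,h=box;im=np.zeros((h*ss,w*ss),np.uint8);c,s=np.cos(a),np.sin(a)
    for p in M:
        uv=proj(n,p@np.array([[c,s,0],[-s,c,0],[0,0,1]])+[x,y,z])
        hull=cv2.convexHull(((uv-[x0,y0]+.5)*ss*16).astype(np.int32))
        cv2.fillConvexPoly(im,hull,255,shift=4)
    return cv2.GaussianBlur(cv2.resize(im,(w,h),interpolation=cv2.INTER_AREA)/255.,(0,0),.7)
def fit(M,x0,boxes,alpha,z=0):
    A={n:alpha(n) for n in boxes}
    def cost(v,names):
        return sum(((cover(n,M,v[0]/1e3,v[1]/1e3,v[2]/20,boxes[n],z)-A[n])**2).sum() for n in names)
    for names in(["top"],["side"],["top","side"]):
        names=[n for n in names if n in boxes]
        if not names: continue
        r=minimize(cost,[x0[0]*1e3,x0[1]*1e3,x0[2]*20],args=(names,),method="Nelder-Mead",options=dict(initial_simplex=np.array([x0[0]*1e3,x0[1]*1e3,x0[2]*20])+np.array([[0,0,0],[4,0,0],[0,4,0],[0,0,4]])))
        print(names,(r.x[:2]/1e3).round(4),"yaw",round(r.x[2]/20,3),"cost",round(r.fun,2))
    return r.x
def sat(im): return cv2.cvtColor(im,cv2.COLOR_BGR2HSV)[...,1].astype(float)
E
python3 - <<'E'
from fit import *
I={"top":cv2.imread("pics/rawt.png"),"side":cv2.imread("pics/raws.png")}
kb={"top":(249,181,20,22),"side":(243,204,24,32)}
sb={"top":(203,170,19,20),"side":(224,162,24,22)}
def al(b,lo,hi):
    def f(n):
        x,y,w,h=b[n];return np.clip((sat(I[n])[y:y+h,x:x+w]-lo)/(hi-lo),0,1)
    return f
for n in kb:
    for b in(kb,sb):
        x,y,w,h=b[n];print(n,np.percentile(sat(I[n])[y:y+h,x:x+w],[5,25,50,75,95]))
print("knob");fit(KNOB,[.515,-.083,.3],kb,al(kb,125,40))
print("stem");fit(STEM,[.55,.0685,-.26],sb,al(sb,40,145))
E
```

```text
top [  7.    36.75 130.   135.   138.  ]
top [  5.   9.  13. 112. 134.]
side [  5.  20. 130. 133. 134.]
side [  1.   4.   6. 101. 132.]
knob
['top'] [ 0.5135 -0.0825] yaw 0.322 cost 1.82
['side'] [ 0.5111 -0.08  ] yaw 0.361 cost 4.51
['top', 'side'] [ 0.5114 -0.0809] yaw 0.36 cost 13.85
stem
['top'] [0.5514 0.0697] yaw -0.335 cost 5.09
['side'] [0.5497 0.072 ] yaw -0.264 cost 25.21
['top', 'side'] [0.5502 0.0709] yaw -0.302 cost 33.51
```

```bash
cat > plan.py <<'E'
from h import *
from scipy.spatial.transform import Rotation as Rn
def down(yaw_y):
    "tool pointing down, tool y along yaw_y (rad)"
    y=np.array([np.cos(yaw_y),np.sin(yaw_y),0]);z=np.array([0,0,-1.]);return Rn.from_matrix(np.c_[np.cross(y,z),y,z])
def rows(p0,R0,targets):
    for p,yaw in targets:
        d=R0.inv().apply(np.array(p)-p0);r=(R0.inv()*down(yaw)).as_rotvec()
        print((d).round(4).tolist(),(r/1.5).round(3).tolist())
def now():
    s=bot.get_state();q=s["orientation"];R=Rn.from_quat(np.r_[q[1:],q[0]]);y=R.apply([0,1,0])
    print("t",s["t"],"p",s["eef_pos"].round(4),"yaw_y",round(np.degrees(np.arctan2(y[1],y[0])),2),"F",s["contact_force"].round(2),"gap",round(s["finger_gap"],4),"grip",round(s["grip_force"],1),"q",s["joint_positions"].round(2))
    return s["eef_pos"],R
E
python3 - <<'E'
from plan import *
p,R=now()
rows(p,R,[((.59,.194,.2),np.radians(19)),((.59,.194,.11),np.radians(19)),((.59,.194,.071),np.radians(19))])
E
```

```text
t 0.2 p [0.1628 0.6547 0.2307] yaw_y 76.03 F [-0.34  0.23  0.04] gap 0.0852 grip 0.0 q [-1.36  0.47 -0.05  1.53  0.02  1.14 -0.08]
[-0.5258, -0.344, 0.0311] [-0.001, 0.0, 0.664]
[-0.5258, -0.3439, 0.1211] [-0.001, 0.0, 0.664]
[-0.5258, -0.3438, 0.1601] [-0.001, 0.0, 0.664]
```

Call:
{"api": "move_arm", "payload": {"commands": [[-0.526,-0.344,0.03,0,0,0.664,0],[-0.526,-0.344,0.03,0,0,0.664,0],[-0.526,-0.344,0.03,0,0,0.664,0],[-0.526,-0.344,0.03,0,0,0.664,0],[-0.526,-0.344,0.03,0,0,0.664,0],[-0.526,-0.344,0.03,0,0,0.664,0],[-0.526,-0.344,0.03,0,0,0.664,0],[-0.526,-0.344,0.03,0,0,0.664,0]]}}

```text
t: 1.0
eef_pos: [0.4356, 0.3606, 0.2123]
orientation: [0.0, 0.581, 0.814, 0.0]
contact_force: [0.7, 0.5, 0.3]
finger_gap: 0.0428
grip_force: 0.0
```

Run:
```python
from plan import *
p,R=now()
rows(p,R,[((.59,.194,.2),np.radians(19)),((.59,.194,.071),np.radians(19))])
```

```text
t 1.0 p [0.4356 0.3606 0.2123] yaw_y 18.9 F [0.69 0.49 0.27] gap 0.0428 grip 0.0 q [-0.98  0.31  0.27  1.83 -0.1   1.01 -0.34]
[-0.2076, 0.0922, 0.0123] [0.0, -0.0, -0.001]
[-0.2076, 0.0921, 0.1413] [0.0, -0.0, -0.001]
```

Call:
{"api": "move_arm", "payload": {"commands": [[-0.208,0.092,0.012,0,0,0,0],[-0.208,0.092,0.012,0,0,0,0],[-0.208,0.092,0.012,0,0,0,0],[-0.208,0.092,0.012,0,0,0,0],[-0.208,0.092,0.012,0,0,0,0],[-0.208,0.092,0.012,0,0,0,0],[-0.208,0.092,0.012,0,0,0,0]]}}

```text
t: 1.7
eef_pos: [0.5891, 0.195, 0.1998]
orientation: [-0.0, 0.581, 0.814, -0.0]
contact_force: [0.5, 0.7, 0.1]
finger_gap: 0.0426
grip_force: 0.0
```

Run:
```python
from plan import *
p,R=now()
rows(p,R,[((.59,.194,.11),np.radians(19)),((.59,.194,.071),np.radians(19))])
```

```text
t 1.7 p [0.5891 0.195  0.1998] yaw_y 18.89 F [0.47 0.73 0.12] gap 0.0426 grip 0.0 q [-0.64  0.42  0.34  1.72 -0.16  1.03  0.09]
[-0.0013, 0.0006, 0.0898] [-0.001, -0.0, -0.001]
[-0.0013, 0.0006, 0.1288] [-0.001, -0.0, -0.001]
```

Call:
{"api": "move_arm", "payload": {"commands": [[0,0,0.05,0,0,0,0],[0,0,0.09,0,0,0,0],[0,0,0.12,0,0,0,0],[0,0,0.129,0,0,0,0],[0,0,0.129,0,0,0,0.5],[0,0,0.129,0,0,0,0.5],[0,0,0.129,0,0,0,0.5]]}}

```text
t: 2.4
eef_pos: [0.5905, 0.1961, 0.0733]
orientation: [0.001, 0.581, 0.814, 0.002]
contact_force: [0.2, 0.5, -0.3]
finger_gap: 0.0211
grip_force: 0.0
```

Run:
```python
from plan import *
p,R=now()
piv=np.array([.572,.137]);d=np.array([np.cos(np.radians(199)),np.sin(np.radians(199))])
T=[]
for a in range(80,154,8): 
    q=piv+.06*np.array([np.cos(np.radians(a)),np.sin(np.radians(a))])+.0035*d; T.append(((*q,p[2]),np.radians(18.9)))
rows(p,R,T)
s=bot.get_image("side");cv2.imwrite("pics/g1.png",crop(s,185,100,90,80,6))
```

```text
t 2.4 p [0.5905 0.1961 0.0733] yaw_y 18.99 F [ 0.21  0.46 -0.26] gap 0.0211 grip 0.0 q [-0.6   0.56  0.3   1.82 -0.22  0.79  0.14]
[0.0026, -0.0111, -0.0] [0.003, -0.0, 0.001]
[0.0061, -0.0187, -0.0001] [0.003, -0.0, 0.001]
[0.0086, -0.0267, -0.0001] [0.003, -0.0, 0.001]
[0.0099, -0.035, -0.0001] [0.003, -0.0, 0.001]
[0.01, -0.0434, -0.0002] [0.003, -0.0, 0.001]
[0.009, -0.0517, -0.0002] [0.003, -0.0, 0.001]
[0.0068, -0.0598, -0.0002] [0.003, -0.0, 0.001]
[0.0036, -0.0675, -0.0003] [0.003, -0.0, 0.001]
[-0.0008, -0.0746, -0.0003] [0.003, -0.0, 0.001]
[-0.006, -0.0811, -0.0003] [0.003, -0.0, 0.001]
```

View pics/g1.png

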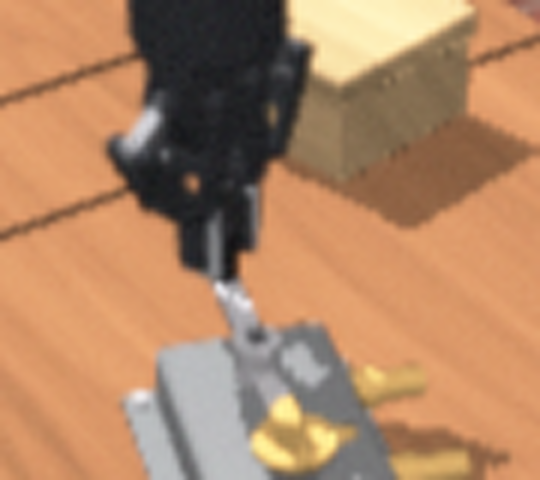

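The side crop shows the fingers straddling the black post at about (215,245), just above the lever arm. Next is the sweep.

Call:
{"api": "move_arm", "payload": {"commands": [[0.003,-0.011,0,0,0,0,0.5],[0.006,-0.019,0,0,0,0,0.5],[0.009,-0.027,0,0,0,0,0.5],[0.01,-0.035,0,0,0,0,0.5],[0.01,-0.043,0,0,0,0,0.5],[0.009,-0.052,0,0,0,0,0.5],[0.007,-0.06,0,0,0,0,0.5],[0.004,-0.067,0,0,0,0,0.5]]}}

```text
t: 3.25
eef_pos: [0.5236, 0.1765, 0.0711]
orientation: [-0.0, 0.581, 0.814, -0.0]
contact_force: [0.5, 1.0, -0.8]
finger_gap: 0.0215
grip_force: 0.7
```

Call:
{"api": "move_arm", "payload": {"commands": [[-0.003,-0.004,0,0,0,0,0.5],[-0.005,-0.007,0,0,0,0,0.5],[-0.007,-0.01,0,0,0,0,0.5],[-0.007,-0.01,0,0,0,0,0.5]]}}

```text
t: 3.65
eef_pos: [0.5198, 0.1694, 0.0716]
orientation: [0.002, 0.581, 0.814, 0.003]
contact_force: [5.8, 5.8, -4.7]
finger_gap: 0.0212
grip_force: 3.7
```

Run:
```python
from plan import *
p,R=now()
s=bot.get_image("side");t=bot.get_image("top");cv2.imwrite("pics/g2.png",np.hstack([crop(s,185,110,70,85,6),cv2.resize(crop(t,165,140,60,85,6),(360,510))]))
```

```text
t 3.65 p [0.5198 0.1694 0.0716] yaw_y 19.0 F [ 5.78  5.79 -4.7 ] gap 0.0212 grip 3.7 q [-0.62  0.47  0.3   2.   -0.21  0.69  0.14]
```

View pics/g2.png

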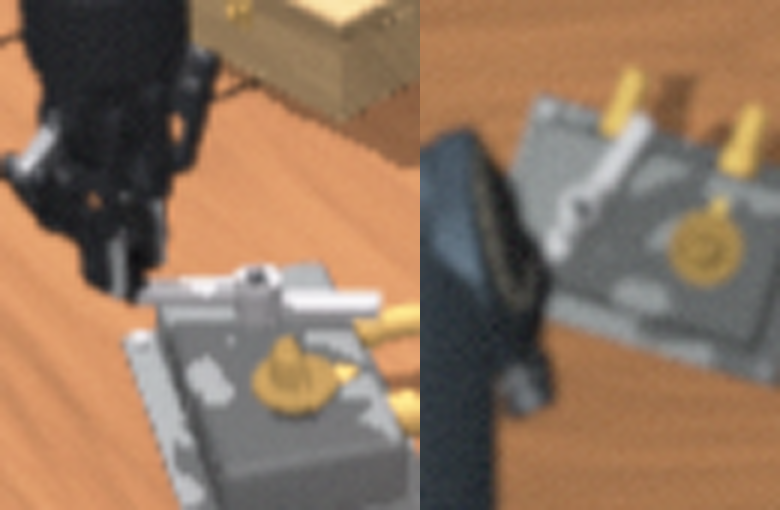

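The lever is on its stop: an 8 N reaction, and its tongue has swung to about 75° in the top crop, from (580,205) to (640,120). I'll back off and go to the knob.

Call:
{"api": "move_arm", "payload": {"commands": [[0.005,0.008,0,0,0,0,-0.2],[0.005,0.008,0,0,0,0,-0.2],[0.005,0.008,-0.04,0,0,0,-0.4],[0.005,0.008,-0.09,0,0,0,-0.4],[0.005,0.008,-0.1,0,0,0,-0.4]]}}

```text
t: 4.25
eef_pos: [0.5261, 0.1748, 0.176]
orientation: [0.002, 0.581, 0.814, 0.003]
contact_force: [-0.1, 0.4, -0.1]
finger_gap: 0.06
grip_force: 0.0
```

Run:
```python
from plan import *
p,R=now()
a=np.radians(19.5)
rows(p,R,[((.5123,-.0815,.17),a),((.5123,-.0815,.08),a),((.5123,-.0815,.022),a)])
```

```text
t 4.25 p [0.5261 0.1748 0.176 ] yaw_y 18.91 F [-0.14  0.39 -0.13] gap 0.06 grip 0.0 q [-0.68  0.33  0.35  1.91 -0.14  0.92  0.07]
[-0.238, -0.0961, 0.0052] [0.005, -0.0, -0.007]
[-0.238, -0.0968, 0.0952] [0.005, -0.0, -0.007]
[-0.238, -0.0973, 0.1532] [0.005, -0.0, -0.007]
```

Call:
{"api": "move_arm", "payload": {"commands": [[-0.238,-0.096,0.003,0.002,0,-0.007,-0.4],[-0.238,-0.096,0.003,0.002,0,-0.007,-0.4],[-0.238,-0.096,0.003,0.002,0,-0.007,-0.4],[-0.238,-0.096,0.003,0.002,0,-0.007,-0.4],[-0.238,-0.096,0.003,0.002,0,-0.007,-0.4],[-0.238,-0.096,0.003,0.002,0,-0.007,-0.4],[-0.238,-0.096,0.003,0.002,0,-0.007,-0.4]]}}

```text
t: 4.95
eef_pos: [0.5088, -0.0837, 0.1678]
orientation: [-0.001, 0.579, 0.816, -0.002]
contact_force: [-0.1, 0.3, 0.1]
finger_gap: 0.0598
grip_force: 0.0
```

Run:
```python
from plan import *
p,R=now()
a=np.radians(19.5)
rows(p,R,[((.5123,-.0815,.08),a),((.5123,-.0815,.022),a)])
```

```text
t 4.95 p [ 0.5088 -0.0837  0.1678] yaw_y 19.28 F [-0.07  0.26  0.08] gap 0.0598 grip 0.0 q [-0.29  0.3   0.45  2.   -0.16  0.89  0.58]
[0.0009, 0.0044, 0.0878] [-0.003, -0.0, -0.003]
[0.0009, 0.0047, 0.1458] [-0.003, -0.0, -0.003]
```

Call:
{"api": "move_arm", "payload": {"commands": [[0.001,0.004,0.045,0,0,-0.002,-0.4],[0.001,0.004,0.088,0,0,-0.002,-0.4],[0.001,0.004,0.115,0,0,-0.002,-0.4],[0.001,0.004,0.13,0,0,-0.002,-0.4],[0.001,0.004,0.13,0,0,-0.002,-0.4]]}}

```text
t: 5.45
eef_pos: [0.511, -0.0768, 0.0357]
orientation: [-0.004, 0.574, 0.819, -0.002]
contact_force: [0.6, 0.5, 0.8]
finger_gap: 0.0598
grip_force: 0.0
```

Run:
```python
from plan import *
p,R=now()
a=np.radians(19.5)
rows(p,R,[((.5123,-.0815,.022),a)])
s=bot.get_image("side");t=bot.get_image("top");cv2.imwrite("pics/g3.png",crop(s,215,165,70,70,7))
```

```text
t 5.45 p [ 0.511  -0.0768  0.0357] yaw_y 19.93 F [0.64 0.52 0.83] gap 0.0598 grip 0.0 q [-0.21  0.5   0.36  2.08 -0.3   0.61  0.7 ]
[-0.0049, -0.0003, 0.0137] [-0.006, -0.002, 0.005]
```

View pics/g3.png

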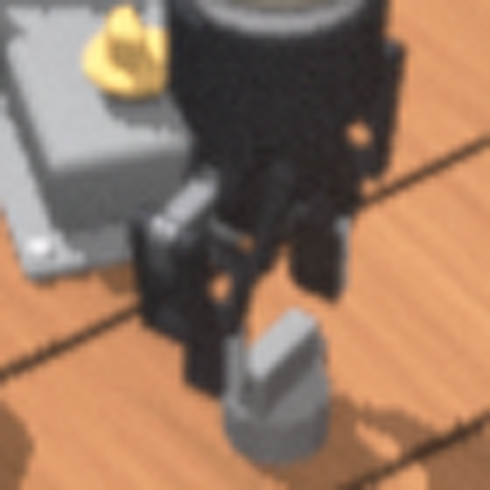

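The crop shows the fingers straddling the bar ends lengthwise, near end at (235,350) and far end at (320,290). I'll correct the offset, lower and pinch to centre.

Call:
{"api": "move_arm", "payload": {"commands": [[-0.004,0,0.01,0,0,0,-0.4],[-0.004,0,0.014,0,0,0,-0.4],[-0.004,0,0.014,0,0,0,-0.4],[-0.004,0,0.014,0,0,0,-0.4]], "newtons": 20}}

```text
t: 5.95
eef_pos: [0.5144, -0.0831, 0.0244]
orientation: [-0.001, 0.576, 0.818, -0.001]
contact_force: [0.5, -0.1, 0.8]
finger_gap: 0.0603
grip_force: 0.0
```

Run:
```python
from plan import *
p,R=now()
a=np.radians(19.5)
rows(p,R,[((.5123,-.0815,.022),a)])
```

```text
t 5.95 p [ 0.5144 -0.0831  0.0244] yaw_y 19.73 F [ 0.55 -0.07  0.79] gap 0.0603 grip 0.0 q [-0.19  0.52  0.35  2.08 -0.31  0.59  0.72]
[0.0022, -0.0014, 0.0024] [-0.002, -0.0, 0.003]
```

Call:
{"api": "move_arm", "payload": {"commands": [[0.002,0,0.002,0,0,0,0.4],[0.002,0,0.002,0,0,0,0.4],[0.002,0,0.002,0,0,0,0.4],[0.002,0,0.002,0,0,0,0.4],[0.002,0,0.002,0,0,0,0.4],[0.002,0,0.002,0,0,0,0.4]], "newtons": 20}}

```text
t: 6.55
eef_pos: [0.5136, -0.0811, 0.0223]
orientation: [-0.001, 0.575, 0.818, -0.001]
contact_force: [-0.3, 0.3, 1.2]
finger_gap: 0.0378
grip_force: 20.5
```

Run:
```python
from plan import *
p,R=now()
```

```text
t 6.55 p [ 0.5136 -0.0811  0.0223] yaw_y 19.74 F [-0.29  0.29  1.19] gap 0.0378 grip 20.5 q [-0.19  0.53  0.34  2.08 -0.31  0.58  0.71]
```

Call:
{"api": "move_arm", "payload": {"commands": [[0,0,0,0,0,0,-0.3],[0,0,0,0,0,0,-0.3],[0,0,-0.04,0,0,0,-0.2],[0,0,-0.045,0,0,0.1,-0.1],[0,0,-0.045,0,0,0.2,-0.1],[0,0,-0.045,0,0,0.3,-0.1],[0,0,-0.045,0,0,0.4,-0.1],[0,0,-0.045,0,0,0.5,-0.1]]}}

```text
t: 7.35
eef_pos: [0.5137, -0.0812, 0.0673]
orientation: [-0.0, 0.837, 0.548, -0.001]
contact_force: [0.7, -0.4, -1.2]
finger_gap: 0.0469
grip_force: 0.0
```

Call:
{"api": "move_arm", "payload": {"commands": [[0,0,0,0,0,0.1,-0.1],[0,0,0,0,0,0.2,-0.1],[0,0,0,0,0,0.3,-0.1],[0,0,0,0,0,0.4,-0.1],[0,0,0,0,0,0.5,-0.1],[0,0,0,0,0,0.547,-0.1],[0,0,0,0,0,0.547,-0.1],[0,0,0,0,0,0.547,-0.1]]}}

```text
t: 8.15
eef_pos: [0.5137, -0.0811, 0.0671]
orientation: [0.0, 0.985, 0.172, -0.002]
contact_force: [-0.1, 0.4, 0.2]
finger_gap: 0.0468
grip_force: 0.0
```

Run:
```python
from plan import *
p,R=now()
a=np.radians(19.74-90)
rows(p,R,[((.5136,-.0811,.045),a),((.5136,-.0811,.025),a)])
```

```text
t 8.15 p [ 0.5137 -0.0811  0.0671] yaw_y -70.14 F [-0.09  0.36  0.24] gap 0.0468 grip 0.0 q [-0.54  0.56  0.81  2.08 -0.59  0.75 -0.57]
[-0.0, -0.0, 0.0221] [-0.0, 0.002, 0.001]
[0.0001, -0.0, 0.0421] [-0.0, 0.002, 0.001]
```

Position and yaw are right. I'll descend and grip across the bar.

Call:
{"api": "move_arm", "payload": {"commands": [[0,0,0.022,0,0,0,-0.1],[0,0,0.036,0,0,0,-0.1],[0,0,0.042,0,0,0,-0.1],[0,0,0.042,0,0,0,0.4],[0,0,0.042,0,0,0,0.9],[0,0,0.042,0,0,0,0.9],[0,0,0.042,0,0,0,0.9],[0,0,0.042,0,0,0,0.9]], "newtons": 60}}

```text
t: 8.95
eef_pos: [0.5141, -0.0814, 0.0258]
orientation: [0.0, 0.985, 0.172, -0.001]
contact_force: [-0.9, -0.4, 3.9]
finger_gap: 0.0124
grip_force: 60.3
```

Run:
```python
from plan import *
p,R=now()
```

```text
t 8.95 p [ 0.5141 -0.0814  0.0258] yaw_y -70.24 F [-0.92 -0.45  3.87] gap 0.0124 grip 60.3 q [-0.48  0.62  0.74  2.1  -0.67  0.68 -0.52]
```

Run:
```python
from plan import *
p,R=now()
a=np.radians(-107.2)
rows(p,R,[((.5141,-.0814,.13),np.radians(-70.2)),((.5523,.0709,.13),a)])
```

```text
t 8.95 p [ 0.5141 -0.0814  0.0258] yaw_y -70.24 F [-0.92 -0.45  3.87] gap 0.0124 grip 60.3 q [-0.48  0.62  0.74  2.1  -0.67  0.68 -0.52]
[-0.0002, 0.0001, -0.1042] [0.0, 0.001, -0.0]
[0.0873, -0.1303, -0.1044] [0.001, 0.001, 0.43]
```

Call:
{"api": "move_arm", "payload": {"commands": [[0,0,-0.04,0,0,0,0.9],[0,0,-0.08,0,0,0,0.9],[0,0,-0.104,0,0,0.08,0.9],[0.02,-0.033,-0.104,0,0,0.17,0.9],[0.044,-0.065,-0.104,0,0,0.26,0.9],[0.066,-0.098,-0.104,0,0,0.35,0.9],[0.087,-0.13,-0.104,0,0,0.43,0.9],[0.087,-0.13,-0.104,0,0,0.43,0.9]]}}

```text
t: 9.75
eef_pos: [0.5527, 0.0778, 0.1278]
orientation: [0.0, 0.989, -0.145, -0.002]
contact_force: [0.1, 0.1, -0.5]
finger_gap: 0.0128
grip_force: 59.8
```

Call:
{"api": "move_arm", "payload": {"commands": [[0,0,0,0,0,0,0.9],[0,0,0,0,0,0,0.9]]}}

```text
t: 9.95
eef_pos: [0.5513, 0.0694, 0.129]
orientation: [0.001, 0.989, -0.15, -0.001]
contact_force: [0.3, -0.7, 0.9]
finger_gap: 0.0126
grip_force: 59.8
```

Run:
```python
from plan import *
p,R=now()
a=np.radians(-107.2)
rows(p,R,[((.5523,.0709,.13),a)])
s=bot.get_image("side");t=bot.get_image("top");cv2.imwrite("pics/s4.png",s);cv2.imwrite("pics/t4.png",t)
cv2.imwrite("pics/g4.png",crop(s,200,110,80,75,7))
```

```text
t 9.95 p [0.5513 0.0694 0.129 ] yaw_y -107.27 F [ 0.29 -0.69  0.95] gap 0.0126 grip 59.8 q [-0.96  0.61  1.07  1.96 -0.65  0.97 -1.44]
[0.0005, -0.0017, -0.001] [0.001, 0.002, -0.001]
```

View pics/g4.png

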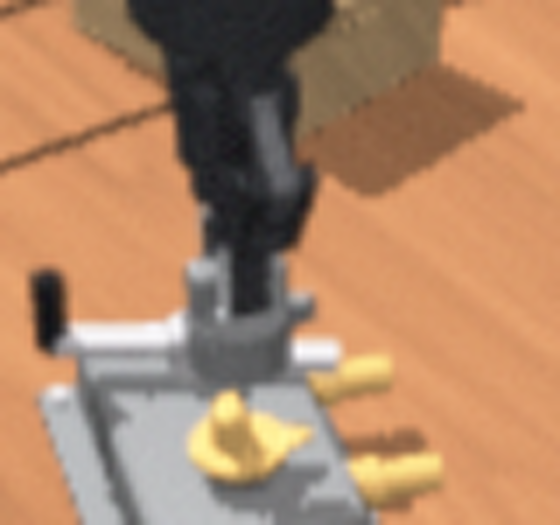

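The crop shows the knob held over the shaft, nose at (300,300) pointing the same way as the lug at (305,432), and the lever open. I'll correct by about 2 mm and descend gently.

Call:
{"api": "move_arm", "payload": {"commands": [[0,-0.001,0.005,0,0,0,0.9],[0,-0.001,0.015,0,0,0,0.9],[0,-0.001,0.02,0,0,0,0.9],[0,-0.001,0.02,0,0,0,0.9],[0,-0.001,0.02,0,0,0,0.9]]}}

```text
t: 10.55
eef_pos: [0.552, 0.0714, 0.1087]
orientation: [0.001, 0.989, -0.15, -0.002]
contact_force: [-0.9, 0.6, -1.2]
finger_gap: 0.0126
grip_force: 59.8
```

Run:
```python
from plan import *
p,R=now()
rows(p,R,[((.5523,.0709,.104),np.radians(-107.2))])
```

```text
t 10.55 p [0.552  0.0714 0.1087] yaw_y -107.22 F [-0.9   0.61 -1.17] gap 0.0126 grip 59.8 q [-0.94  0.64  1.04  1.97 -0.69  0.94 -1.42]
[0.0005, 0.0003, 0.0047] [0.001, 0.002, -0.0]
```

Call:
{"api": "move_arm", "payload": {"commands": [[0,0,0.003,0,0,0,0.9],[0,0,0.005,0,0,0,0.9],[0,0,0.007,0,0,0,0.9],[0,0,0.009,0,0,0,0.9],[0,0,0.009,0,0,0,0.9]]}}

```text
t: 11.05
eef_pos: [0.5518, 0.0716, 0.0997]
orientation: [0.001, 0.989, -0.15, -0.002]
contact_force: [-0.3, -0.8, -0.4]
finger_gap: 0.0128
grip_force: 59.9
```

Run:
```python
from plan import *
p,R=now();print(bot.get_state()["moment"].round(3))
```

```text
t 11.05 p [0.5518 0.0716 0.0997] yaw_y -107.2 F [-0.25 -0.84 -0.4 ] gap 0.0128 grip 59.9 q [-0.93  0.65  1.03  1.98 -0.7   0.92 -1.41]
[-0.009  0.035  0.004]
```

It has gone 4 mm below the shaft top with no force, so the bore is engaged. Continuing down.

Call:
{"api": "move_arm", "payload": {"commands": [[0,0,0.003,0,0,0,0.9],[0,0,0.006,0,0,0,0.9],[0,0,0.009,0,0,0,0.9],[0,0,0.012,0,0,0,0.9],[0,0,0.014,0,0,0,0.9],[0,0,0.014,0,0,0,0.9]]}}

```text
t: 11.65
eef_pos: [0.5518, 0.0715, 0.0858]
orientation: [0.001, 0.989, -0.15, -0.002]
contact_force: [-1.5, 0.1, -0.1]
finger_gap: 0.0128
grip_force: 60.1
```

Call:
{"api": "move_arm", "payload": {"commands": [[0,0,0.003,0,0,0,0.9],[0,0,0.005,0,0,0,0.9],[0,0,0.007,0,0,0,0.9],[0,0,0.007,0,0,0,0.9]]}}

```text
t: 12.05
eef_pos: [0.5519, 0.0715, 0.0791]
orientation: [0.0, 0.989, -0.15, -0.002]
contact_force: [-2.9, -0.3, 6.7]
finger_gap: 0.0125
grip_force: 60.8
```

Run:
```python
from plan import *
p,R=now();print(bot.get_state()["moment"].round(3))
```

```text
t 12.05 p [0.5519 0.0715 0.0791] yaw_y -107.21 F [-2.91 -0.33  6.74] gap 0.0125 grip 60.8 q [-0.91  0.67  0.99  1.99 -0.73  0.89 -1.38]
[0.007 0.699 0.034]
```

Call:
{"api": "move_arm", "payload": {"commands": [[0,0,0.002,0,0,0,0.9],[0,0,0.003,0,0,0,0.9],[0,0,0.004,0,0,0,0.9],[0,0,0.004,0,0,0,0.9]]}}

```text
t: 12.45
eef_pos: [0.552, 0.0715, 0.0776]
orientation: [-0.001, 0.989, -0.15, -0.002]
contact_force: [-9.7, 1.3, 26.3]
finger_gap: 0.0124
grip_force: 63.6
```

Run:
```python
from plan import *
p,R=now();print(bot.get_state()["moment"].round(3))
```

```text
t 12.45 p [0.552  0.0715 0.0776] yaw_y -107.22 F [-9.74  1.31 26.31] gap 0.0124 grip 63.6 q [-0.9   0.67  0.99  1.99 -0.74  0.89 -1.38]
[ 0.19   2.199 -0.003]
```

Call:
{"api": "move_arm", "payload": {"commands": [[0,0,0,0,0,0,0.9],[0,0,0,0,0,0,0.9],[0,0,0,0,0,0,0.9]]}}

```text
t: 12.75
eef_pos: [0.552, 0.0714, 0.0776]
orientation: [-0.001, 0.989, -0.15, -0.002]
contact_force: [-9.5, 1.5, 25.8]
finger_gap: 0.0129
grip_force: 63.6
```

Run:
```python
from plan import *
p,R=now()
s=bot.get_image("side");cv2.imwrite("pics/g5.png",crop(s,195,120,80,75,7))
```

```text
t 12.75 p [0.552  0.0714 0.0776] yaw_y -107.22 F [-9.46  1.55 25.78] gap 0.0129 grip 63.6 q [-0.9   0.67  0.99  1.99 -0.74  0.89 -1.38]
```

View pics/g5.png

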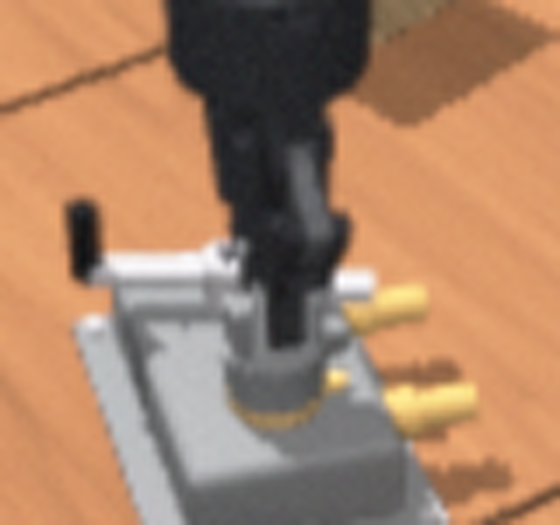

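The crop shows the knob flush on the collar, with only a brass rim showing at (275,410). The nose sits over the lug at (340,375), and the lever is still open with its post at (83,240). The stem holds rigid at 26 N, so I'm handing in.

```bash
python3 -c "
from workcell import bot
print(bot.close_job())"
```

```text
the job is handed in; nothing more can be done
None
```

The job is handed in at about 13 s: the lever is at its open stop, and the knob is seated with its nose over the lug and held down on the stem's bottom stop at about 26 N; the arm never went near the pot, bowl or trowel.

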